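# Seat the riser tube in the push-fit socket

## Robot

A 6-joint arm with a two-finger parallel gripper is mounted at the origin on the work surface. World frame = base frame: x ahead of the robot, y to its left, z up, the work surface at z = 0. Lengths are in m, angles in degrees, forces in N, time in s.
With the tool pointing down it reaches from about 0.35 to 0.875 m from the base axis. Payload 4.2 kg.
Tool frame: the origin (TCP) lies midway between the tips of the shut fingers; the grasp point (between the pads) lies 19 mm behind it; y points along the fingers, z is the direction in which the jaws open and shut, and the axes are right-handed (so a half turn about y gives the same grasp; the last joint's range is limited). The gripper opens to 87 mm and grips with 3 to 60 N. Pads are 19 mm wide; open, the fingers measure 117 mm over their backs; the gripper's body (75 mm by 190 mm) begins 51 mm behind the grasp point.
Start: joints at [-51.188, 22.042, 0.453, 0, -68.411, -14.817], TCP at [0.254, -0.571, 0.223] pointing down, gripper open.
Joint ranges: [-179.83, 179.83], [-69.29, 118.12], [-61.27, 80.66], [-181.25, 117.63], [-171.15, -9.14], [-177.46, 177.46]. Speed limits (degrees/s): [159.86, 159.86, 180, 180, 180, 180].

## Interface

Orientations are given as [roll, pitch, yaw] about the fixed x, y, z axes, in that order (R = Rz(yaw) Ry(pitch) Rx(roll)).
In Python, from workcell import env gives the robot as it stands. The module is installed in compiled form; this text tells all that it offers. Calls block until the motion is done:
- env.goto(position, orientation): joint-space move of the TCP to a pose.
- env.move_straight(position, rotation=None, rate=0.15, force_limit=None): straight line of the TCP; rotation=None keeps the orientation; rate is the mean speed in m/s. With force_limit (N) it stops when the force on the tool has changed by that much, and returns True; else False.
- env.set_joints(angles): joint-space move.
- env.gripper_to(opening, grasp_force=None): opening from 0.0 (shut) to 1.0 (fully open); grasp_force is the grip in N (None keeps the last); returns when the fingers have stopped.
- env.dwell(seconds).
- env.inverse_kinematics(position, orientation): joint angles nearest the present ones, or None.
- env.read_state(): the state.
- env.grab_frame(name): name is "side" or "top" or "wrist"; returns a dict with "image" (400x640x3 uint8, blue, green, red), "fx", "fy", "cx", "cy" (pixels), "position" and "orientation" of the camera in the world. Camera axes: x right, y up, looking along -z (the intrinsics and any distortion apply to the point x, -y, -z); pixel columns grow to the right and rows downward; lengths in m; the calibration is good to about 2 mm. A picture is of the moment at which its call begins. There is no depth.
A pose or a line that the arm cannot do raises env.Unreachable and nothing moves.
- env.close_job(): hands the job in, once; it reports no verdict.
Trained networks look in a picture, given as the dict that the camera call returned (one of the last four; its "shot" number tells which), for a name from the list of things; names that differ only in an ending like _2 or _b are one class to them, and where a whole thing is asked for, a point or a joint stands for the part that bears it (a point fixed in the world has none). Each returns a list of dicts, best first, with "score" (0 to 1); they miss things now and then, are a little off and sometimes report something else, mostly with a low value. They report only what shows in the picture. A call takes as long as a camera call. They do not tell look-alikes from the thing itself.
- env.search_frame(picture, thing): "xyz" ([x, y, z] in m, in world coordinates, good to about 4 mm: the middle of the surface that is visible of it).
- env.trace(picture, thing): "mask" (400x640 bool, what is visible of it).
The state is a dict: "clock": time; "joint_positions": joint angles; "qvel": joint speeds; "joint_torque": joint torques, N m; "position": TCP position; "tool_rot": TCP orientation; "force": force on the tool from outside, world axes, zero at the start; "wrist_torque": the same for the moment, N m; "opening": opening from 0.0 (shut) to 1.0 (fully open).
Only numpy, scipy, OpenCV 4.12 (cv2) and the standard library are available. Lean on these libraries where they do the work, as an engineer would, in place of code of your own. Each camera call takes 0.05 s, during which the arm holds its last target. There are 200 camera calls.

## Task

Take the thicker, taller of the two white tubes standing on the laundry shelf and push it upright, straight down into the open flared push-fit socket of the grey manifold, past the rubber seal until it is fully home on the bottom, then let go of it. Leave the slim tube and the glass jar standing where they are.

Things in the scene. Friction and masses are not known exactly. Their poses are not given: they have to be found in the camera images.
- tube_mid (a point): Centre (half-way up) of the tube to fit: rigid round white plastic tube, 32 mm in diameter, 130 mm long, about 80 g, standing free on the shelf; z runs up along it. Its foot (slightly tapered) is 65 mm below this point, its top 65 mm above; the top can bear a push. Grip it 25 to 40 mm above this point, so that the fingers clear the socket when it is home.
- socket_mouth (a point): Centre of the upward mouth, 65 mm above the shelf, of the open socket on a fixed grey slab. Mouth 55 mm inside, tapering over 14 mm to a 35 mm bore. Sprung seal 22 mm below the mouth (about 10 N to enter, 7 N beyond; a tube set on it stays up), flat hard bottom 40 mm below. Home: tube centre 25 mm above the mouth. z up; the other port (black cap, 45 mm high, not used) is 98 mm off along -y.
- slim_mid (a point): Centre (half-way up) of the other, slim white tube, 20 mm in diameter and 85 mm long, standing upright on the shelf; does not belong in the socket.
- jar_mid (a point): Centre of a small closed glass jar with a wire bail latch, 70 mm in diameter, 78 mm tall, standing on the shelf (39 mm below this point).
Not all that is in view belongs to the job. What is shaped like the part that bears jar_mid but green or orange is not meant.

How it is judged (in metres and radians):
At the end, for the whole second after the job is handed in: The thick tube stands upright (within 10 degrees) in the open socket, its centre within 12 mm of the socket's axis and its foot within 6 mm of the bottom (past the seal), released; the slim tube and the jar still stand upright, within 40 mm of where they were (z of tube_mid in the frame of socket_mouth below 0.031 m and horizontal distance between tube_mid and socket_mouth below 0.012 m and angle between each of tube_mid, slim_mid, jar_mid's own z axis and vertical below 0.17 rad); the robot touches nothing.
It fails at once if the slim tube is knocked over or shifted by more than 40 mm (angle between slim_mid's own z axis and vertical above 0.5 rad or distance of slim_mid from where it was at the start of the episode above 0.04 m).
It fails at once if the glass jar is tipped or shifted by more than 40 mm (angle between jar_mid's own z axis and vertical above 0.35 rad or distance of jar_mid from where it was at the start of the episode above 0.04 m).
It also fails if it takes over 45 s, if anything falls off the work surface, if the arm or the gripper's body presses on something with over 40 N, if the wrist force passes 120 N, or if a joint passes its speed limit or range.

## Working session

There is one attempt and no reset: what is moved stays moved. The work goes in short steps, each a Python script; the robot and the scene stay as the last script left them, time stands still between calls to the robot, and variables do not carry over. Pictures are saved under pics/ and viewed, about 8 in all and at most 12, crops included, and the job is handed in when it is done.

```bash
mkdir -p pics
python3 - <<'E'
from workcell import env
import cv2, numpy as np
s=env.read_state(); print(s['clock'],s['position'],s['tool_rot'],s['opening'])
ims=[]
for c in ("side","top"):
    f=env.grab_frame(c); cv2.imwrite(f"pics/{c}0.png",f["image"]); ims.append(f["image"])
    print(c,[k for k in f if k!='image'],f["fx"],f["fy"],f["cx"],f["cy"],f["position"],f["orientation"])
    for t in ("tube_mid","slim_mid","jar_mid","socket_mouth"):
        try: print(t,[(np.round(d["xyz"],4),round(d["score"],2)) for d in env.search_frame(f,t)])
        except Exception as e: print(t,repr(e))
E
```

```text
0.0 [ 0.25393024 -0.57041711  0.22146496] [-8.98741810e+01  5.22053391e-03  2.39837563e+01] 1.0026275822849315
side ['fx', 'fy', 'cx', 'cy', 'position', 'orientation', 'shot'] 412.760140923057 412.760140923057 319.24390734322924 200.95882886652691 [0.27539768 0.34976565 0.70911463] [ 3.87589630e+01 -9.97351003e-02 -1.37408982e+02]
tube_mid [(array([ 0.5082, -0.1646,  0.0871]), 0.82)]
slim_mid [(array([ 0.6069, -0.2529,  0.0567]), 0.68), (array([0.5272, 0.1534, 0.0135]), 0.36)]
jar_mid [(array([ 0.664 , -0.073 ,  0.0627]), 0.93), (array([ 0.5465, -0.0504,  0.0644]), 0.78), (array([ 0.7002, -0.2006,  0.0582]), 0.64), (array([ 0.7816, -0.0531,  0.0603]), 0.56)]
socket_mouth [(array([0.5251, 0.152 , 0.016 ]), 0.89)]
top ['fx', 'fy', 'cx', 'cy', 'position', 'orientation', 'shot'] 488.429520190462 488.429520190462 317.75858987728526 198.5997466404604 [ 0.47965122 -0.01542004  0.92223496] [ 10.68518011  -2.14202015 -90.34926057]
tube_mid [(array([ 0.5168, -0.1659,  0.1309]), 0.84)]
slim_mid [(array([ 0.6096, -0.2578,  0.0733]), 0.52)]
jar_mid [(array([ 0.7038, -0.2077,  0.0796]), 0.94), (array([ 0.7867, -0.0676,  0.0764]), 0.8), (array([ 0.5544, -0.0643,  0.0752]), 0.72)]
socket_mouth []
```

View pics/side0.png

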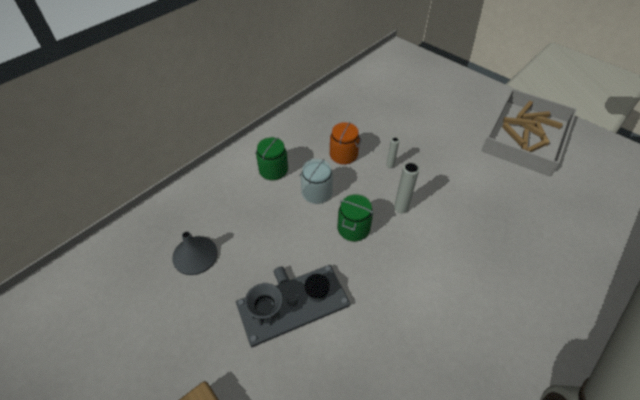

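View pics/top0.png

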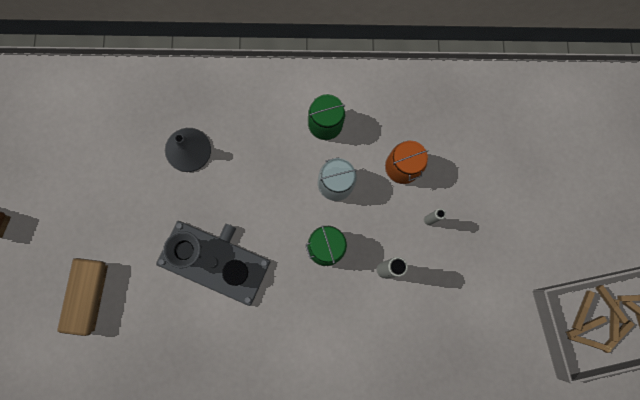

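The side view shows the thick tube at (406,188), the slim tube at (392,153), the clear jar at (317,182), the socket at (264,301) and the cap at (317,287). In the top view the tube rim is at about (398,267), the socket mouth at about (182,250) and the cap at about (236,272). The funnel, the green and orange jars, the block and the crate are distractors. Next I'll enlarge the tube rim and the socket mouth to measure them.

```bash
cat > h.py <<'E'
import numpy as np, cv2
from scipy.spatial.transform import Rotation as R
def rot(f): return R.from_euler('xyz',f["orientation"],degrees=True).as_matrix()
def pix2z(f,u,v,z):
    d=rot(f)@np.array([(u-f["cx"])/f["fx"],-(v-f["cy"])/f["fy"],-1.])
    p=np.array(f["position"]); return p+d*(z-p[2])/d[2]
def proj(f,P):
    c=(np.atleast_2d(P)-f["position"])@rot(f)
    return np.c_[f["cx"]+f["fx"]*c[:,0]/-c[:,2], f["cy"]-f["fy"]*c[:,1]/-c[:,2]]
def circ(c,r,z):
    a=np.linspace(0,2*np.pi,60); return np.c_[c[0]+r*np.cos(a),c[1]+r*np.sin(a),np.full(60,z)]
def crop(f,u,v,h,w,k,draw=()):
    u0,v0=int(u-w/2),int(v-h/2)
    im=cv2.resize(f["image"][v0:v0+h,u0:u0+w],None,fx=k,fy=k,interpolation=cv2.INTER_CUBIC)
    im=cv2.convertScaleAbs(im,alpha=1.6,beta=15)
    for pts in draw:
        q=((proj(f,pts)-[u0,v0]+.5)*k).astype(np.int32); cv2.polylines(im,[q],False,(0,0,255),1)
    return im
E
python3 - <<'E'
from workcell import env
from h import *
top=env.grab_frame("top"); side=env.grab_frame("side")
for n,z,a,b in (("sock",.065,(182,250),(264,301)),("cap",.045,(236,272),(317,287)),("tube",.13,(398,267),(411,169)),("slim",.085,(440,215),(394,140)),("jar",.078,(338,176),(317,172))):
    print(n,pix2z(top,*a,z)[:2].round(4),pix2z(side,*b,z)[:2].round(4))
s=pix2z(top,182,250,.065);t=pix2z(top,398,267,.13)
d=[circ(s,.0275,.065),circ(t,.016,.13),circ(t,.016,.0)]
A=np.hstack([crop(top,*p,60,80,5,d) for p in ((205,255),(398,260))])
B=np.hstack([crop(side,*p,60,80,5,d) for p in ((275,300),(405,185))])
cv2.imwrite("pics/c1.png",np.vstack([A,B]))
E
```

```text
sock [0.5504 0.1877] [0.5472 0.1892]
cap [0.5129 0.0962] [0.5063 0.1027]
tube [ 0.5165 -0.1753] [ 0.513  -0.1705]
slim [ 0.6085 -0.2617] [ 0.6092 -0.258 ]
jar [ 0.6798 -0.0842] [ 0.6731 -0.0776]
```

View pics/c1.png

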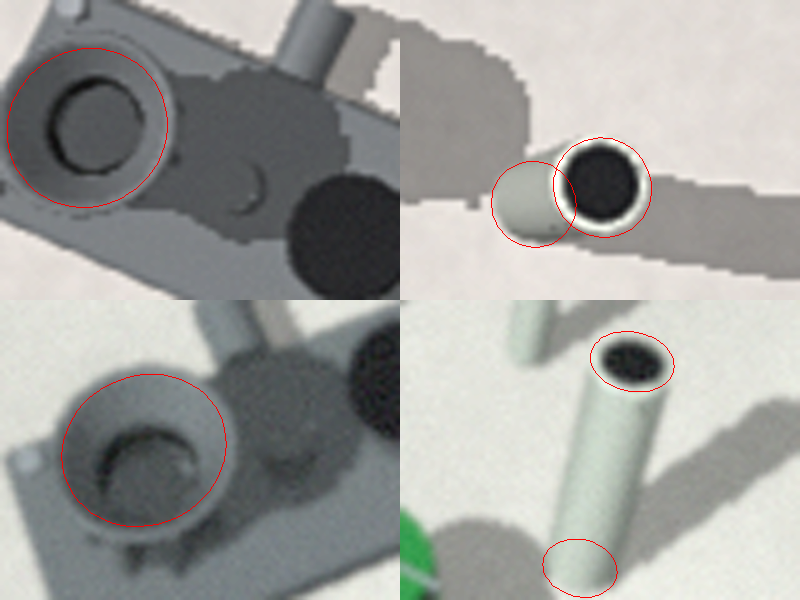

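The drawn circles fit to within about 1 px. In the top view the tube rim sits about 1 px up (+x), and in the side view the socket is about 1 px to the right. That gives tube ≈ (0.517, -0.175) and socket ≈ (0.5495, 0.188). Now I'll grasp with the jaws along x and lift.

Run:
```python
from workcell import env
from h import *
O=[-90,0,90]; t=[.517,-.175]
q=env.inverse_kinematics(t+[.25],O); print(np.round(q,1), env.inverse_kinematics([.5495,.188,.25],O))
env.goto(t+[.25],O)
hit=env.move_straight(t+[.079],rate=.15,force_limit=10); print("hit",hit)
env.gripper_to(0.0,45)
s=env.read_state(); print("grip",s["opening"]*.087,s["force"],s["position"])
env.move_straight(t+[.22])
env.goto([.5495,.188,.22],O)
s=env.read_state(); print(s["clock"],s["opening"]*.087,s["force"],s["position"],s["tool_rot"])
top=env.grab_frame("top"); side=env.grab_frame("side"); p=s["position"]; dz=p[2]-.079
S=[.5495,.188]
d=[circ(S,.0275,.065),circ(p,.016,.13+dz),circ(p,.016,dz)]
u,v=proj(top,[*S,.065])[0]; a,b=proj(side,[*S,.12])[0]
cv2.imwrite("pics/c2.png",np.hstack([crop(top,u,v,120,80,5,d),crop(side,a,b,120,80,5,d)]))
```

```text
[ -1.7  13.2  -8.2   0.  -68.6   1.7] [ 34.85837426  16.70067587  -3.43611968   0.         -69.86320445
 -34.85837426]
hit False
grip 0.031111217536996673 [ 0.17699042 -0.41263773  0.31768197] [ 0.51695176 -0.17500783  0.07898246]
7.0333 0.031076303668736985 [ 0.28734943  0.21510721 -0.32272476] [0.54955239 0.18702955 0.21987285] [-8.99766624e+01  2.56823978e-02  8.99383361e+01]
```

View pics/c2.png

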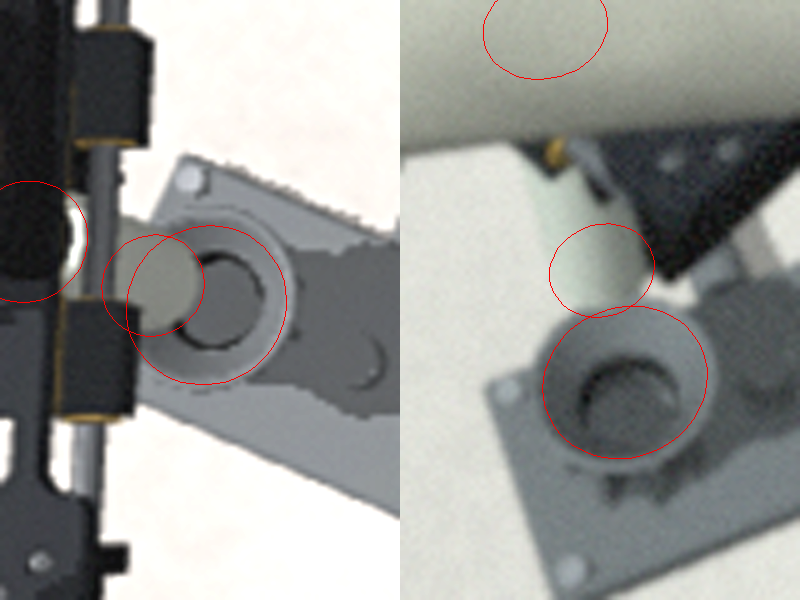

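The tube is held (31 mm opening) and its foot matches the predicted circle. The socket rim is about 1 px further up (+x) in the top view. I'll use (0.550, 0.188) and insert in stages while watching the force.

Run:
```python
from workcell import env
from h import *
S=[.550,.188]
def st(n,h):
    s=env.read_state(); print(n,h,round(s["clock"],2),np.round(s["force"],1),np.round(s["wrist_torque"],2),np.round(s["position"],4),round(s["opening"]*.087,4))
h=env.move_straight(S+[.150],rate=.1); st("above",h)
h=env.move_straight(S+[.125],rate=.03,force_limit=8); st("bore",h)
if not h:
    h=env.move_straight(S+[.110],rate=.02,force_limit=30); st("seal",h)
    if not h: h=env.move_straight(S+[.101],rate=.01,force_limit=22); st("bottom",h)
side=env.grab_frame("side"); a,b=proj(side,[*S,.1])[0]
cv2.imwrite("pics/c3.png",crop(side,a,b,110,130,5,[circ(S,.0275,.065)]))
```

```text
above False 7.98 [-0.6 -0.4 -1.1] [0.05 0.14 0.02] [0.5506 0.1882 0.1507] 0.0311
bore False 8.97 [-0.3 -0.8 -0.9] [-0.03  0.08  0.04] [0.5501 0.188  0.1251] 0.0312
seal False 9.87 [-2.5 -0.1  8.5] [ 0.1   0.74 -0.02] [0.5511 0.1886 0.1121] 0.0311
bottom False 10.92 [-2.5  0.4 12.3] [0.07 1.2  0.02] [0.5512 0.1886 0.1039] 0.031
```

View pics/c3.png

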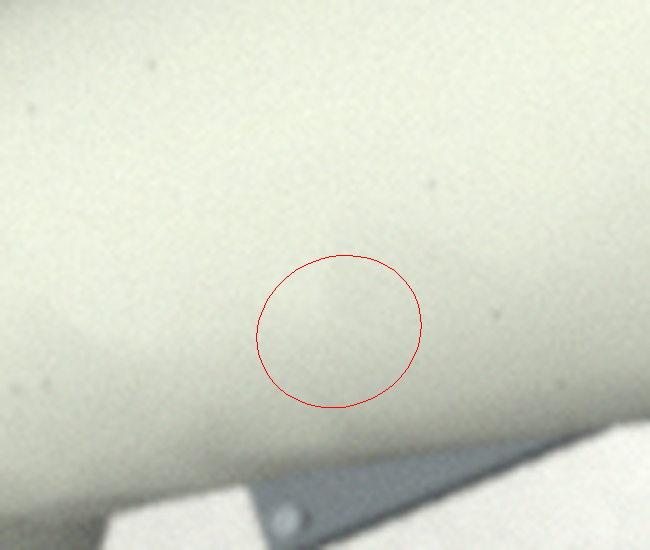

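The arm blocks the side view. The force is 12 N with the TCP at 0.104. I'll press further to check for the hard bottom, then release and look.

Run:
```python
from workcell import env
from h import *
S=[.550,.188]
def st(n,h):
    s=env.read_state(); print(n,h,round(s["clock"],2),np.round(s["force"],1),np.round(s["position"],4),round(s["opening"]*.087,4))
h=env.move_straight(S+[.093],rate=.01,force_limit=18); st("press",h)
env.gripper_to(1.0); st("open",0)
p=env.read_state()["position"]
env.move_straight([p[0],p[1],.24]); st("up",0)
env.goto([.50,-.05,.30],[-90,0,90])
top=env.grab_frame("top"); side=env.grab_frame("side"); st("clear",0)
d=[circ(S,.016,.155),circ(S,.0275,.065)]
cv2.imwrite("pics/c4.png",np.hstack([crop(f,*proj(f,[*S,.11])[0],100,80,5,d) for f in (top,side)]))
```

```text
press True 11.39 [-1.5  0.1  3.8] [0.5511 0.1886 0.1039] 0.0307
open 0 12.53 [-0.4 -1.   0.3] [0.5509 0.1884 0.1032] 0.087
up 0 13.58 [ 0.1  0.3 -0.8] [0.5502 0.1881 0.2388] 0.0869
clear 0 14.67 [-0.2  0.5  0.3] [ 0.5003 -0.0489  0.2992] 0.0868
```

View pics/c4.png

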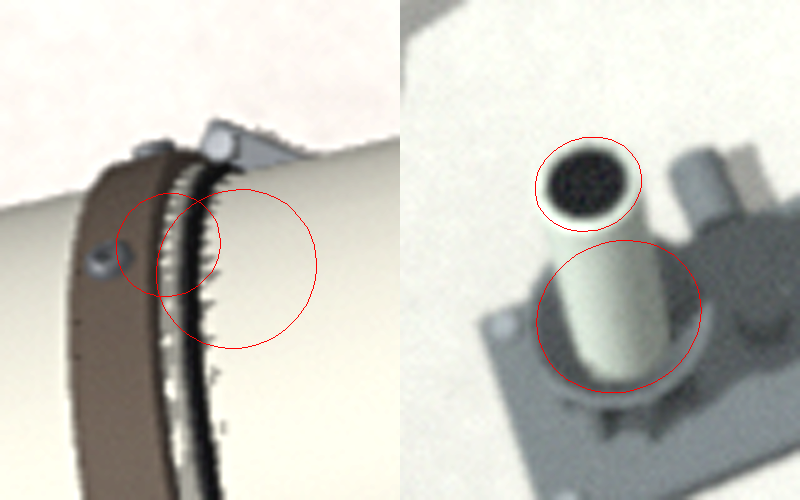

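In the side view the rim at (587,184) coincides with the predicted home circle (rim at z=0.155). The top view is blocked by the arm. I'll confirm by pressing on the top with the fingers shut, then back off and look from above.

Run:
```python
from workcell import env
from h import *
S=[.550,.188]; O=[-90,0,90]
def st(n,h):
    s=env.read_state(); print(n,h,round(s["clock"],2),np.round(s["force"],1),np.round(s["position"],4),round(s["opening"]*.087,4))
env.gripper_to(0.0,10)
env.goto(S+[.22],O); env.move_straight(S+[.170],rate=.1); env.dwell(.3); st("pre",0)
h=env.move_straight(S+[.148],rate=.015,force_limit=4); st("touch",h)
h=env.move_straight(S+[.138],rate=.015,force_limit=22); st("push",h)
env.move_straight(S+[.25]); env.goto([.27,-.5,.3],[-90,0,24]); st("away",0)
top=env.grab_frame("top"); side=env.grab_frame("side")
d=[circ(S,.016,.155),circ(S,.0275,.065)]
for f in (top,side):
  for t in ("tube_mid","slim_mid","jar_mid"): print(t,[(np.round(x["xyz"],3),round(x["score"],2)) for x in env.search_frame(f,t)][:4])
A=np.hstack([crop(f,*proj(f,[*S,.11])[0],60,80,5,d) for f in (top,side)])
B=np.hstack([crop(f,*proj(f,[.63,-.16,.04])[0],120,160,2.5) for f in (top,side)])
cv2.imwrite("pics/c5.png",np.vstack([A,B]))
```

```text
pre 0 18.14 [0.2 0.2 0.2] [0.5502 0.1882 0.1705] 0.0002
touch True 19.1 [-0.4 -0.6  3.6] [0.5502 0.188  0.1555] 0.0006
push True 19.62 [-0.2 -0.1  3.7] [0.5528 0.1884 0.1556] 0.0004
away 0 23.04 [-0.6  0.4 -0.2] [ 0.2706 -0.4997  0.2999] 0.0002
tube_mid [(array([0.553, 0.183, 0.153]), 0.79)]
slim_mid [(array([ 0.609, -0.256,  0.073]), 0.79)]
jar_mid [(array([ 0.788, -0.068,  0.078]), 0.91), (array([ 0.557, -0.061,  0.072]), 0.78), (array([ 0.674, -0.083,  0.076]), 0.7), (array([ 0.708, -0.209,  0.077]), 0.59)]
tube_mid [(array([0.542, 0.195, 0.132]), 0.89)]
slim_mid [(array([ 0.607, -0.254,  0.058]), 0.5)]
jar_mid [(array([ 0.548, -0.049,  0.069]), 0.93), (array([ 0.666, -0.07 ,  0.063]), 0.92), (array([ 0.698, -0.198,  0.059]), 0.64), (array([ 0.78 , -0.047,  0.062]), 0.61)]
```

View pics/c5.png

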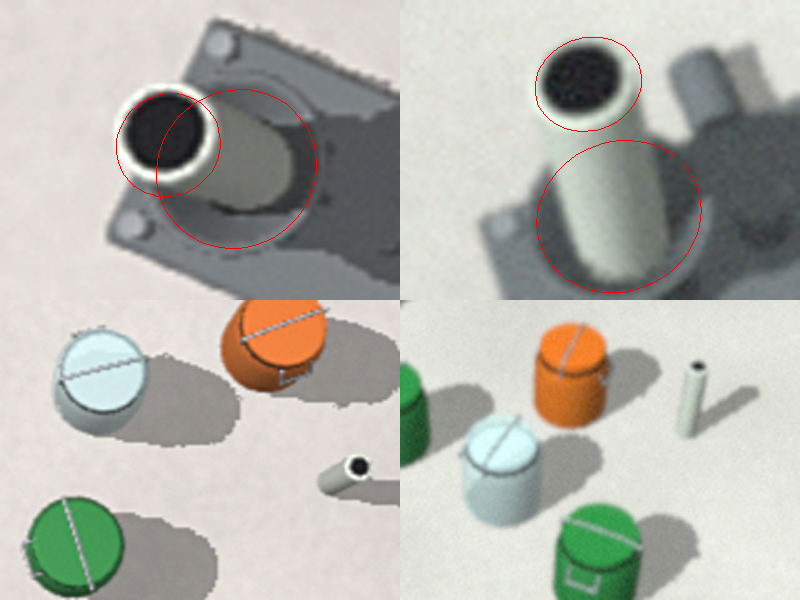

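The tube's top was contacted at z=0.1555 (0.155 means home) and did not move under a push of more than 20 N, so it is on the hard bottom. The picture shows it upright, with the rim about 2 px (about 3 mm) toward +x. The slim tube and the clear jar are standing where they were. I'm handing in the job.

Run:
```python
from workcell import env
print(env.close_job(), env.read_state()["clock"])
```

```text
the job is handed in; nothing more can be done
the job is handed in; nothing more can be done
```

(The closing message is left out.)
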